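# Unstack the jar lids and close each jar with its own

## Task

The baking is over: close the four stoneware jars again. Their lids are stacked beside them; take the stack apart and seat each lid fully home, flat on the rim, in the jar of its own colour and size, leaving the jars standing where they are and not pushing the pastry cutter and the matchbox about.

Things in the scene. Friction and masses are not known exactly. Their poses are not given: they have to be found in the camera images.
- lid_yellow: mustard yellow lacquered jar lid, smallest of four, at the start the topmost of the stack: a round disc 44 mm across and 18 mm thick, and under it a pale tapered plug 9 mm deep, 31 mm across above and 25 mm at its bottom. 27 mm high in all. Origin: centre of the plug's underside (so the disc spans 9 to 27 mm above it); z up. About 46 g. Take it by the disc's edge.
- lid_green: dark green lacquered jar lid, second smallest of four, at the start second from the top of the stack: a round disc 52 mm across and 18 mm thick, and under it a pale tapered plug 9 mm deep, 39 mm across above and 33 mm at its bottom. 27 mm high in all. Origin: centre of the plug's underside (so the disc spans 9 to 27 mm above it); z up. About 51 g. Take it by the disc's edge.
- lid_red: brick red lacquered jar lid, second largest of four, at the start third from the top of the stack: a round disc 60 mm across and 18 mm thick, and under it a pale tapered plug 9 mm deep, 47 mm across above and 41 mm at its bottom. 27 mm high in all. Origin: centre of the plug's underside (so the disc spans 9 to 27 mm above it); z up. About 56 g. Take it by the disc's edge.
- lid_black: black lacquered jar lid, largest of four, at the start the lowest of the stack, standing on the table: a round disc 68 mm across and 18 mm thick, and under it a pale tapered plug 9 mm deep, 55 mm across above and 49 mm at its bottom. 27 mm high in all. Origin: centre of the plug's underside (so the disc spans 9 to 27 mm above it); z up. About 61 g. Take it by the disc's edge.
- jar_yellow: mustard yellow stoneware jar, smallest of four, open, sugar cubes fixed in it 16 mm below the rim: 58 mm high, body 56 mm across, neck (topmost 11 mm) 41 mm across, mouth 34 mm. Loose on the table, 0.3 kg. Origin: centre of its underside; z up. Seated, the lid's disc rests on the rim: lid origin 49 mm, lid top 76 mm above the jar's origin.
- jar_green: dark green stoneware jar, second smallest of four, open, cinnamon sticks fixed in it 16 mm below the rim: 64 mm high, body 64 mm across, neck (topmost 11 mm) 49 mm across, mouth 42 mm. Loose on the table, 0.4 kg. Origin: centre of its underside; z up. Seated, the lid's disc rests on the rim: lid origin 55 mm, lid top 82 mm above the jar's origin.
- jar_red: brick red stoneware jar, second largest of four, open, hazelnuts fixed in it 16 mm below the rim: 70 mm high, body 72 mm across, neck (topmost 11 mm) 57 mm across, mouth 50 mm. Loose on the table, 0.5 kg. Origin: centre of its underside; z up. Seated, the lid's disc rests on the rim: lid origin 61 mm, lid top 88 mm above the jar's origin.
- jar_black: black stoneware jar, largest of four, open, almonds fixed in it 16 mm below the rim: 76 mm high, body 80 mm across, neck (topmost 11 mm) 65 mm across, mouth 58 mm. Loose on the table, 0.6 kg. Origin: centre of its underside; z up. Seated, the lid's disc rests on the rim: lid origin 67 mm, lid top 94 mm above the jar's origin.
- cutter: round tinplate pastry cutter with a fluted wall and a strap handle, 54 mm across, 39 mm high, standing loose on the table among the jars; not to be moved. Origin: centre of its underside.
- matchbox: red matchbox lying loose on the table among the jars, 36 x 52 x 14 mm (x, y, z); not to be moved. Origin: centre of its underside.
Mind the look-alikes: they are no part of the job. Leave any purple look-alike of the jar_green alone.

How it is judged:
At the end, for the whole second after the job is handed in: each lid sits in the jar of its own colour: centred within 5 mm, resting on the rim within 3 mm of its seated height, flat on the jar within 0.06 rad; every jar upright; everything at rest (horizontal distance between lid_yellow and jar_yellow below 0.005 m and z of lid_yellow in the frame of jar_yellow between 0.046 and 0.052 m and angle between the z axis of lid_yellow and the z axis of jar_yellow, either way round below 0.06 rad and angle between each of jar_yellow, jar_green, jar_red, jar_black's own z axis and vertical below 0.05 rad and angle between each of lid_yellow, lid_green, lid_red, lid_black's own z axis and vertical below 0.1 rad and linear speed of each of lid_yellow, jar_yellow, lid_green, jar_green, lid_red, jar_red, lid_black, jar_black below 0.02 m/s and horizontal distance between lid_green and jar_green below 0.005 m and z of lid_green in the frame of jar_green between 0.052 and 0.058 m and angle between the z axis of lid_green and the z axis of jar_green, either way round below 0.06 rad and horizontal distance between lid_red and jar_red below 0.005 m and z of lid_red in the frame of jar_red between 0.058 and 0.064 m and angle between the z axis of lid_red and the z axis of jar_red, either way round below 0.06 rad and horizontal distance between lid_black and jar_black below 0.005 m and z of lid_black in the frame of jar_black between 0.064 and 0.07 m and angle between the z axis of lid_black and the z axis of jar_black, either way round below 0.06 rad); the robot touches nothing.
It fails at once if a jar is pushed more than 30 mm from where it stood (distance of any of jar_yellow, jar_green, jar_red, jar_black from where it was at the start of the episode above 0.03 m).
It fails at once if the fluted cutter or the matchbox is pushed more than 30 mm away (distance of any of cutter, matchbox from where it was at the start of the episode above 0.03 m).
It also fails if it takes over 99 s, if anything falls off the work surface, if the arm or the gripper's body presses on something with over 40 N, if the wrist force passes 120 N, or if a joint passes its speed limit or range.

## Robot

A 6-joint arm with a two-finger parallel gripper is mounted at the origin on a cart in front of the work surface, level with it; the furniture and walls round the work are solid. World frame = base frame: x ahead of the robot, y to its left, z up, the work surface at z = 0. Lengths are in m, angles in rad, forces in N, time in s.
With the tool pointing down it reaches from about 0.35 to 0.725 m from the base axis. Payload 6 kg.
Tool frame: the origin (TCP) lies at the very end of the fingers, on their centre line; the grasp point (between the pads) lies 19 mm behind it; z points along the fingers, y is the line along which they close (so a half turn about z gives the same grasp; the last joint's range is limited). The gripper opens to 85 mm and grips with 20 to 120 N. Pads are 22 mm wide; open, the fingers measure 114 mm over their backs; the gripper's body (76 mm by 85 mm) begins 54 mm behind the grasp point. The pads swing forward as they close: fully open they stand 13 mm farther back than shut.
Start: joints at [-0.9, 0.04, 0.085, 0, -1.615, -0.334], TCP at [0.198, -0.566, 0.231] pointing down, gripper open.
Joint ranges: [-2.56, 2.56], [-1.29, 2.01], [-1.08, 1.49], [-3.29, 1.98], [-2.81, -0.18], [-2.99, 2.99]. Speed limits (rad/s): [2.57, 2.57, 3.01, 3.14, 3.14, 3.14].

## Interface

Orientations are given as a rotation vector (axis times angle).
In Python, from plant import get_state, snapshot, job_done gives the robot as it stands.
- The arm moves only by the tool jog_arm, never from a script. Its argument "rows" is a list of rows, each an object of numbers: "hand": the opening, from -1 (shut) to 1 (fully open); "x", "y", "z": the shift along the world's x, y, z in cm; "turn": the turn about the world's z in degrees. In form: [{"hand": .., "x": .., "y": .., "z": .., "turn": ..}, ...]. A call has 1 to 10 rows; each row is the pose to reach, as a shift and turn from the pose commanded when the call began; what a row does not reach only later rows make up. A row lasts 1/10 s, in which the tool goes at most 50 mm and 8.59 degrees, less where a joint would pass 70% of its speed; a pose out of reach is approached as far as the arm can. A call with a gripper value outside its range is refused whole. The fingers move at their own pace and stop on an object; "newtons" is the grip in N (left out, the last holds). Time passes only in rows, so rows that repeat a pose let the fingers close. It gives the time, the measured TCP pose, the force, the opening and the grip force at its end, in the units of the state.
- get_state(): the state, without advancing time (a new reading comes with each control period).
- snapshot(name): name is "scene" or "side" or "wrist"; returns a dict with "image" (384x512x3 uint8, red, green, blue), "K" (3x3 intrinsics, pixels), "cam_to_world" (4x4, takes a point from camera to world coordinates). Camera axes: x right, y up, looking along -z (the intrinsics and any distortion apply to the point x, -y, -z); pixel columns grow to the right and rows downward; lengths in m; the calibration is good to about 2 mm. A picture is of the moment at which its call begins. There is no depth.
- job_done(): hands the job in; it is judged then, once.
The state is a dict: "clock": time; "q": joint angles; "dq": joint speeds; "joint_efforts": joint torques, N m; "position": TCP position; "tool_rot": TCP orientation; "force": force on the tool from outside, world axes, zero at the start; "torque": the same for the moment, N m; "gripper_width": finger opening in m; "gripper_force": force on a finger pad.
Only numpy, scipy, OpenCV 4.12 (cv2) and the standard library are available. Lean on these libraries where they do the work, as an engineer would, in place of code of your own. Each camera call takes 0.05 s, during which the arm holds its last target. There are 200 camera calls.

## Working session

There is one attempt and no reset: what is moved stays moved. The work goes in short steps, Python scripts to look and compute and a tool call to move; the robot and the scene stay as the last step left them, time stands still between calls to the robot, and variables do not carry over. Pictures are saved under pics/ and viewed, at most 14 in all, crops included, and the job is handed in when it is done.

Besides the shell and the picture viewer there is one more tool, called after ">>>" as name([rows], argument=value, ...), one row to a line, values as JSON. jog_arm: Moves the arm, as the interface text tells. Its arguments: {"type":"object","properties":{"rows":{"type":"array"},"newtons":{"type":"number"}},"required":["rows"]}

```bash
mkdir -p pics; cat > h.py <<'E'
import numpy as np,cv2
from plant import get_state,snapshot,job_done
def snap(n,f=None):
    s=snapshot(n); im=cv2.cvtColor(s['image'],cv2.COLOR_RGB2BGR)
    if f: cv2.imwrite('pics/'+f,im)
    return im,np.array(s['K']),np.array(s['cam_to_world']),s
def onplane(K,T,u,v,z):
    d=np.linalg.inv(K)@np.array([u,v,1.]); d=T[:3,:3]@np.array([d[0],-d[1],-d[2]]); o=T[:3,3]
    return o+d*(z-o[2])/d[2]
def proj(K,T,p):
    c=T[:3,:3].T@(np.array(p)-T[:3,3]); q=K@np.array([c[0],-c[1],-c[2]]); return q[:2]/q[2]
E
python3 - <<'E'
from h import *
a=[]
for n in('scene','side','wrist'):
    im,K,T,s=snap(n,n+'0.png'); print(n,s.keys(),K.round(1).tolist(),T.round(3).tolist()); np.savez(n+'0.npz',im=im,K=K,T=T)
E
```

```text
scene dict_keys(['image', 'K', 'cam_to_world']) [[346.6, 0.0, 254.6], [0.0, 346.6, 181.8], [0.0, 0.0, 1.0]] [[-0.86, 0.255, -0.442, 0.114], [-0.51, -0.39, 0.767, 1.056], [0.023, 0.885, 0.466, 0.49], [0.0, 0.0, 0.0, 1.0]]
side dict_keys(['image', 'K', 'cam_to_world']) [[383.1, 0.0, 253.6], [0.0, 383.1, 188.0], [0.0, 0.0, 1.0]] [[1.0, 0.018, 0.003, 0.5], [-0.01, 0.655, -0.756, -0.406], [-0.016, 0.756, 0.655, 0.796], [0.0, 0.0, 0.0, 1.0]]
wrist dict_keys(['image', 'K', 'cam_to_world']) [[264.7, 0.0, 250.1], [0.0, 264.7, 190.0], [0.0, 0.0, 1.0]] [[-0.33, -0.893, -0.305, 0.119], [0.944, -0.312, -0.109, -0.593], [0.002, -0.324, 0.946, 0.374], [0.0, 0.0, 0.0, 1.0]]
```

View pics/scene0.png

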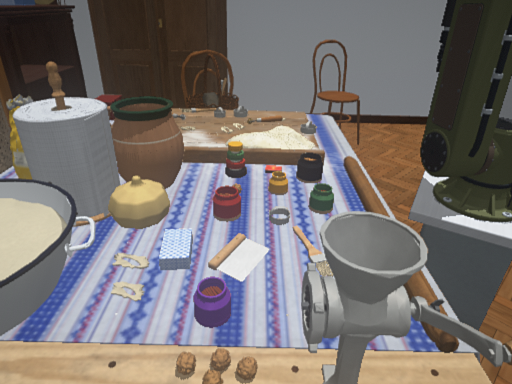

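View pics/side0.png

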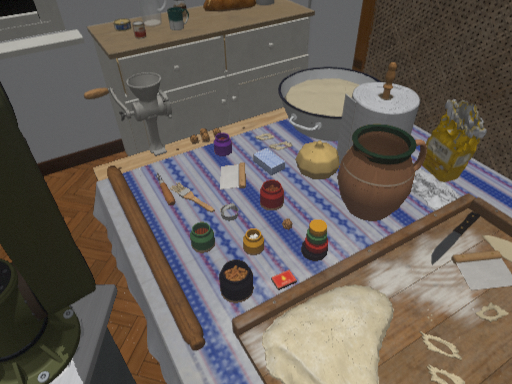

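The scene view shows the stack at (235,160), with jars red (227,203), yellow (279,183), black (310,166), green (321,198) and purple look-alike (212,300). In the side view the stack is at (317,240), with red (272,194), yellow (254,241), black (236,281), green (203,236) and purple (223,145). The two candidates for jar_green are side (203,236) and side (223,145). The first is dark green and the second purple, so the first fits. The crop below should confirm it.

```bash
python3 - <<'E'
from h import *
d=np.load('side0.npz');e=np.load('scene0.npz')
im=d['im']; cv2.imwrite('pics/crop1.png',cv2.resize(im[130:310,180:345],None,fx=3.3,fy=3.3,interpolation=cv2.INTER_CUBIC))
for n,u,v,z in [('stack',317,226,.108),('red',272,186,.07),('yel',254,234,.058),('blk',236,269,.076),('grn',203,229,.064),('cutter',231,206,.039),('match',285,280,.014),('nut',287,223,.0),('purple',223,138,.064)]:
    p=onplane(d['K'],d['T'],u,v,z); print(n,p.round(3),proj(e['K'],e['T'],p).round(0), np.hypot(*p[:2]).round(3))
E
```

```text
stack [0.651 0.242 0.108] [236. 143.] 0.694
red [0.55 0.44 0.07] [226. 190.] 0.704
yel [0.496 0.265 0.058] [278. 173.] 0.562
blk [0.453 0.141 0.076] [309. 156.] 0.475
grn [0.363 0.28  0.064] [320. 186.] 0.459
cutter [0.431 0.391 0.039] [277. 205.] 0.582
match [0.57  0.152 0.014] [273. 167.] 0.59
nut [ 0.591  0.357 -0.   ] [231. 196.] 0.69
purple [0.394 0.705 0.064] [213. 280.] 0.808
```

View pics/crop1.png

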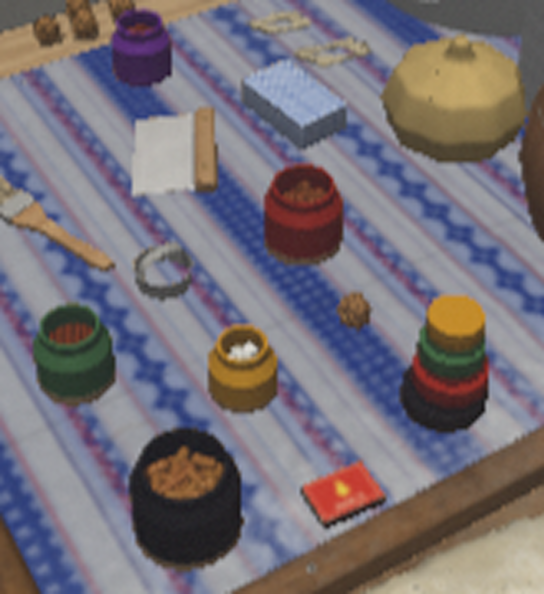

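The crop confirms it: the green jar is at crop (75,350), with cinnamon, and the purple one at (142,47) stays untouched. The stack at (450,360) reads yellow, green, red, black. Next I check clearances to the vase and tray.

```bash
python3 - <<'E'
from h import *
from scipy.spatial.transform import Rotation as R
d=np.load('side0.npz')
for n,u,v,z in [('tray',235,318,.02),('tray',470,205,.02),('vase bottom',375,217,0),('vase left',338,180,.13),('vase right',414,180,.13),('vase rim',380,145,.3),('vase rimnear',380,160,.25)]:
    print(n,onplane(d['K'],d['T'],u,v,z).round(3))
s=get_state();print(s['clock'],s['position'],R.from_rotvec(s['tool_rot']).as_matrix().round(2).tolist())
E
```

```text
tray [0.451 0.049 0.02 ]
tray [1.124 0.397 0.02 ]
vase bottom [0.847 0.375 0.   ]
vase left [0.726 0.39  0.13 ]
vase right [0.929 0.384 0.13 ]
vase rim [0.784 0.307 0.3  ]
vase rimnear [0.796 0.317 0.25 ]
0.15 [ 0.19825853 -0.5660313   0.2305115 ] [[-0.94, -0.33, -0.0], [-0.33, 0.94, 0.0], [0.0, 0.0, -1.0]]
```

>>> jog_arm([
  {"z":5,"hand":1},
  {"x":4,"y":5,"z":5,"turn":5},
  {"x":12,"y":20,"z":5,"turn":10},
  {"x":14,"y":25,"z":5,"turn":10},
  {"x":16,"y":30,"z":5},
  {"x":18,"y":35,"z":5},
  {"x":20,"y":40,"z":5},
  {"x":22,"y":40,"z":5},
  {"x":22,"y":40,"z":5},
  {"x":22,"y":40,"z":5},
])

```text
schema error: expected keys hand, x, y, z, turn
```

>>> jog_arm([
  {"hand":1,"x":0,"y":0,"z":5,"turn":0},
  {"hand":1,"x":4,"y":5,"z":5,"turn":0},
  {"hand":1,"x":8,"y":10,"z":5,"turn":0},
  {"hand":1,"x":11,"y":15,"z":5,"turn":0},
  {"hand":1,"x":14,"y":20,"z":5,"turn":0},
  {"hand":1,"x":17,"y":25,"z":5,"turn":0},
  {"hand":1,"x":20,"y":30,"z":5,"turn":0},
  {"hand":1,"x":22,"y":35,"z":5,"turn":0},
  {"hand":1,"x":25,"y":40,"z":5,"turn":0},
  {"hand":1,"x":25,"y":40,"z":5,"turn":0},
])

```text
clock: 1.15
position: [0.4377, -0.1842, 0.2814]
tool_rot: [-0.527, 3.097, 0.0]
force: [0.8, -1.2, 0.8]
gripper_width: 0.085
gripper_force: 0.0
```

>>> jog_arm([
  {"hand":1,"x":0,"y":5,"z":0,"turn":0},
  {"hand":1,"x":1,"y":10,"z":0,"turn":0},
  {"hand":1,"x":2,"y":15,"z":0,"turn":0},
  {"hand":1,"x":3,"y":20,"z":0,"turn":0},
  {"hand":1,"x":4,"y":25,"z":0,"turn":0},
  {"hand":1,"x":5,"y":30,"z":0,"turn":0},
  {"hand":1,"x":5,"y":35,"z":0,"turn":0},
  {"hand":1,"x":5,"y":38,"z":0,"turn":0},
  {"hand":1,"x":5,"y":38,"z":0,"turn":0},
  {"hand":1,"x":5,"y":38,"z":0,"turn":0},
])

```text
clock: 2.15
position: [0.4871, 0.1944, 0.2807]
tool_rot: [0.529, -3.096, 0.001]
force: [0.4, -0.8, 0.8]
gripper_width: 0.0854
gripper_force: 0.0
```

```bash
python3 - <<'E'
from h import *
im,K,T,s=snap('wrist','w1.png'); np.savez('w1.npz',im=im,K=K,T=T); print(get_state()['position'],T.round(3).tolist())
E
```

```text
[0.48725421 0.19360104 0.28112011] [[-0.332, -0.893, -0.305, 0.408], [0.943, -0.314, -0.107, 0.167], [-0.0, -0.323, 0.946, 0.424], [0.0, 0.0, 0.0, 1.0]]
```

View pics/w1.png

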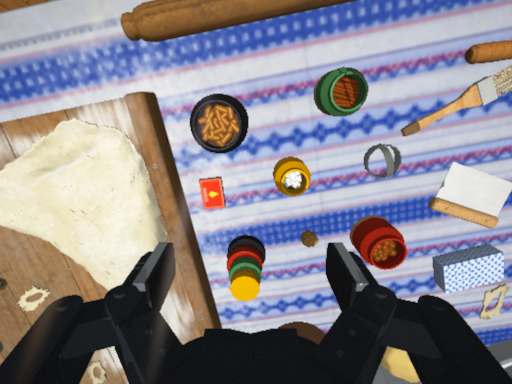

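The view shows the black jar at (219,123), green (342,91), yellow (292,178), red (382,242), the stack (245,268), matchbox (212,192) and cutter (382,161). I enlarge these for exact rim fitting.

```bash
python3 - <<'E'
from h import *
im=np.load('w1.npz')['im']
c=[(219,123),(342,91),(292,178),(380,242),(245,268)]
t=[cv2.resize(im[v-36:v+36,u-36:u+36],(266,266),interpolation=cv2.INTER_CUBIC) for u,v in c]
t.append(t[4]*0); cv2.imwrite('pics/m1.png',np.vstack([np.hstack(t[:3]),np.hstack(t[3:])]))
E
```

```text
(no output)
```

View pics/m1.png

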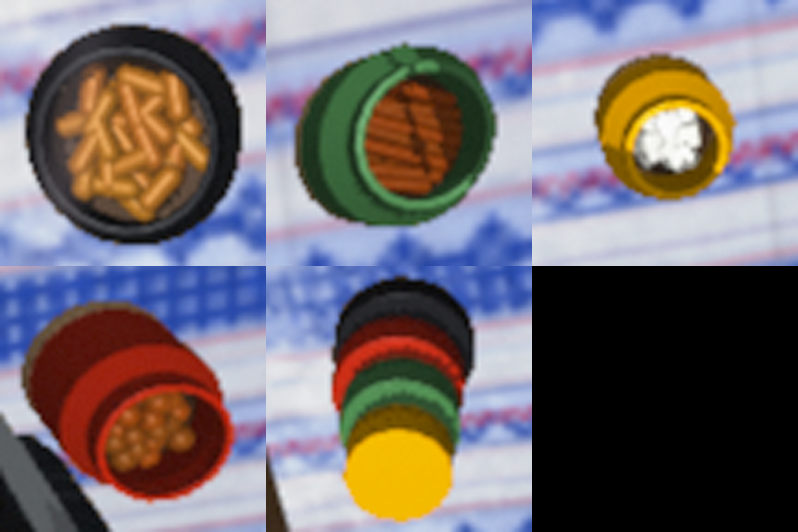

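>>> jog_arm([
  {"hand":1,"x":5,"y":2,"z":0,"turn":0},
  {"hand":1,"x":10,"y":5,"z":0,"turn":0},
  {"hand":1,"x":10,"y":5,"z":0,"turn":0},
  {"hand":1,"x":10,"y":5,"z":0,"turn":0},
  {"hand":1,"x":10,"y":5,"z":0,"turn":0},
])

```text
clock: 2.7
position: [0.5875, 0.2425, 0.2816]
tool_rot: [-0.524, 3.097, -0.0]
force: [-0.3, -1.3, -0.1]
gripper_width: 0.0855
gripper_force: 0.0
```

```bash
cat >> h.py <<'E'
from scipy.optimize import least_squares
def rays(K,T,uv):
    uv=np.atleast_2d(uv); d=np.c_[uv,np.ones(len(uv))]@np.linalg.inv(K).T; return (d*[1,-1,-1])@T[:3,:3].T
def toplane(K,T,uv,z):
    d=rays(K,T,uv); o=T[:3,3]; return (o+d*((z-o[2])/d[:,2])[:,None])[:,:2]
def circ(P,r=None):
    f=lambda p:np.hypot(P[:,0]-p[0],P[:,1]-p[1])-(p[2] if r is None else r)
    c=P.mean(0); x0=[*c,.03] if r is None else c
    s=least_squares(f,x0,loss='soft_l1',f_scale=.001); return s.x,np.std(f(s.x))
HUE={'yellow':(18,32,200,215),'green':(60,85,110,100),'red':(0,8,170,150)} # h0,h1,vmin,smin
def mask(im,col,box,vmin=None):
    h=cv2.cvtColor(im,cv2.COLOR_BGR2HSV).astype(int); a,b,v,s=HUE[col]; v=vmin or v
    m=((h[...,0]>=a)&(h[...,0]<=b)&(h[...,1]>=s)&(h[...,2]>=v)).astype(np.uint8)
    k=np.zeros_like(m); u,w,r=box; k[max(w-r,0):w+r,max(u-r,0):u+r]=1; m*=k
    n,l,st,_=cv2.connectedComponentsWithStats(m,connectivity=8)
    return (l==1+np.argmax(st[1:,4])).astype(np.uint8) if n>1 else m
def edge(m):
    c=max(cv2.findContours(m,cv2.RETR_EXTERNAL,cv2.CHAIN_APPROX_NONE)[0],key=cv2.contourArea)
    return c[:,0,:].astype(float)
def tri(obs):
    A=np.zeros((3,3));b=np.zeros(3)
    for K,T,uv in obs:
        d=rays(K,T,uv)[0];d/=np.linalg.norm(d);Q=np.eye(3)-np.outer(d,d);A+=Q;b+=Q@T[:3,3]
    return np.linalg.solve(A,b)
E
python3 - <<'E'
from h import *
im,K,T,s=snap('wrist','w2.png'); np.savez('w2.npz',im=im,K=K,T=T); print(get_state()['position'])
V={n:np.load(n+'.npz') for n in('w1','w2')}
P0={'stack':('yellow',(.651,.242,.108),.022,20),'red':('red',(.55,.44,.07),.0285,28),'yel':('yellow',(.496,.265,.058),.0205,24),'grn':('green',(.363,.28,.064),.0245,30)}
for n,(col,p,r,b) in P0.items():
    obs=[]
    for v,d in V.items():
        u=proj(d['K'],d['T'],p)
        if not(0<u[0]<512 and 0<u[1]<384): print(n,v,'out'); continue
        m=mask(d['im'],col,(int(u[0]),int(u[1]),b)); e=edge(m); h=cv2.convexHull(e.astype(np.int32))
        el=cv2.fitEllipse(e.astype(np.float32)); 
        c,res=circ(toplane(d['K'],d['T'],e,p[2])); obs.append((d['K'],d['T'],el[0]))
        print(n,v,m.sum(),np.round(el[0],1),np.round(el[1],1),'circ',c.round(4),'res',res.round(4),'want r',r)
    if len(obs)>1: print('   tri',tri(obs).round(4))
E
```

```text
[0.58720484 0.24255635 0.2824386 ]
stack w1 546 [244.4 287.9] [23.4 27.8] circ [0.6538 0.2449 0.0202] res 0.0005 want r 0.022
stack w2 318 [233.3 223.5] [16.2 25.5] circ [0.6624 0.2465 0.0134] res 0.0027 want r 0.022
   tri [0.6731 0.2493 0.0839]
red w1 65 [387.2 253.6] [27.6 34.1] circ [0.5496 0.4424 0.0263] res 0.0006 want r 0.0285Traceback (most recent call last):
  File "<stdin>", line 10, in <module>
  File "h.py", line 29, in edge
    c=max(cv2.findContours(m,cv2.RETR_EXTERNAL,cv2.CHAIN_APPROX_NONE)[0],key=cv2.contourArea)
ValueError: max() iterable argument is empty
```

View pics/w2.png

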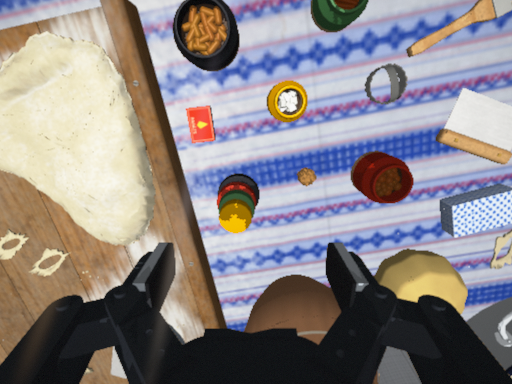

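In w2 the stack is at (237,205) with its top partly shadowed by the gripper, the yellow jar is at nadir (287,101), the red jar is at (382,177) and the black at (206,30). The shading means I should use hue-only masks and the outer half of each silhouette.

```bash
cat >> h.py <<'E'
HUE={'yellow':(15,34,40,150),'green':(55,95,20,80),'red':(0,6,25,150),'red2':(170,180,25,150)}
def sil(d,col,p,r,box,cone=60):
    """outer-half silhouette (away from nadir) cast on plane p.z, circle of known r"""
    K,T=d['K'],d['T']; u=proj(K,T,p)
    if not(5<u[0]<507 and 5<u[1]<379): return None
    m=mask(d['im'],col,(int(u[0]),int(u[1]),box)); 
    if m.sum()<30: return None
    e=edge(m); P=toplane(K,T,e,p[2]); c=np.array(p[:2])
    for _ in range(4):
        o=c-T[:2,3]; o/=np.linalg.norm(o); q=P-c; w=q/np.linalg.norm(q,axis=1)[:,None]
        S=P[(w@o)>np.cos(np.radians(cone))]
        px=(T[2,3]-p[2])/K[0,0]; c,res=circ(S,r-.5*px)
    return c,res,len(S),int(m.sum())
E
python3 - <<'E'
from h import *
V={n:np.load(n+'.npz') for n in('w1','w2')}
P0={'stack':('yellow',(.6538,.245,.108),.022,26),'red':('red',(.55,.44,.07),.0285,45),'yel':('yellow',(.496,.265,.058),.0205,30),'grn':('green',(.363,.28,.064),.0245,34)}
for n,(col,p,r,b) in P0.items():
  for dz in(-.01,0,.01):
    for v,d in V.items():
        q=(p[0],p[1],p[2]+dz); s=sil(d,col,q,r,b)
        if s: print(n,v,dz,s[0].round(4),s[1].round(4),s[2:])
for v,d in V.items(): # body silhouettes near nadir
    for n,col,p,r in(('yel','yellow',(.496,.265,.045),.028),('blk','k',(.453,.141,.063),.040),('grn','green',(.363,.28,.05),.032)):
        u=proj(d['K'],d['T'],p)
        if not(10<u[0]<500 and 10<u[1]<374): continue
        if col=='k':
            b=np.zeros(d['im'].shape[:2],np.uint8);x,y=int(u[0]),int(u[1]);b[max(y-38,0):y+38,x-38:x+38]=1
            m=((d['im'].max(2)<75)*b).astype(np.uint8)
        else: m=mask(d['im'],col,(int(u[0]),int(u[1]),34))
        c,res=circ(toplane(d['K'],d['T'],cv2.convexHull(edge(m).astype(np.int32))[:,0].astype(float),p[2])); print('body',n,v,c.round(4),res.round(4),'want',r)
E
```

```text
stack w1 -0.01 [0.6612 0.2471] 0.0006 (26, 740)h.py:19: RuntimeWarning: Mean of empty slice.
  c=P.mean(0); x0=[*c,.03] if r is None else c
  ret = um.true_divide(
Traceback (most recent call last):
  File "h.py", line 47, in sil
    px=(T[2,3]-p[2])/K[0,0]; c,res=circ(S,r-.5*px)
                                   ~~~~^^^^^^^^^^^
  File "h.py", line 20, in circ
    s=least_squares(f,x0,loss='soft_l1',f_scale=.001); return s.x,np.std(f(s.x))
ValueError: Initial guess is outside of provided bounds
```

```bash
sed -i "s/P=toplane(K,T,e,p\[2\]); c=np.array(p\[:2\])/P=toplane(K,T,e,p[2]); c=P.mean(0)/; s/^        px=/        if len(S)<5: return None\n        px=/" h.py
cat > meas.py <<'E'
from h import *
import sys
V={n:np.load(n+'.npz') for n in sys.argv[1:]}
P0={'stack':('yellow',(.6538,.245,.108),.022,26),'red':('red',(.55,.44,.07),.0285,45),'yel':('yellow',(.496,.265,.058),.0205,30),'grn':('green',(.363,.28,.064),.0245,34)}
for n,(col,p,r,b) in P0.items():
  for dz in(-.01,0,.01):
    for v,d in V.items():
        q=(p[0],p[1],p[2]+dz); s=sil(d,col,q,r,b)
        if s: print(n,v,dz,s[0].round(4),s[1].round(4),s[2:])
for v,d in V.items(): # body silhouettes near nadir
    for n,col,p,r in(('yel','yellow',(.496,.265,.045),.028),('blk','k',(.453,.141,.063),.040),('grn','green',(.363,.28,.05),.032)):
        u=proj(d['K'],d['T'],p)
        if not(10<u[0]<500 and 10<u[1]<374): continue
        if col=='k':
            b=np.zeros(d['im'].shape[:2],np.uint8);x,y=int(u[0]),int(u[1]);b[max(y-38,0):y+38,x-38:x+38]=1
            m=((d['im'].max(2)<75)*b).astype(np.uint8)
        else: m=mask(d['im'],col,(int(u[0]),int(u[1]),34))
        c,res=circ(toplane(d['K'],d['T'],cv2.convexHull(edge(m).astype(np.int32))[:,0].astype(float),p[2])); print('body',n,v,c.round(4),res.round(4),'want',r)
E
python3 meas.py w1 w2; python3 - <<'E'
from h import *
d=np.load('w2.npz');h=cv2.cvtColor(d['im'],cv2.COLOR_BGR2HSV);print(proj(d['K'],d['T'],(.6538,.245,.108)),h[196:236:4,237].tolist(),h[177,355:415:6].tolist())
E
```

```text
stack w1 -0.01 [0.6612 0.2471] 0.0006 (26, 740)
stack w2 -0.01 [0.6578 0.246 ] 0.0005 (29, 866)
stack w1 0 [0.6526 0.2445] 0.0006 (27, 740)
stack w2 0 [0.6524 0.2449] 0.0005 (29, 866)
stack w1 0.01 [0.6441 0.2419] 0.0007 (27, 740)
stack w2 0.01 [0.647  0.2438] 0.0006 (29, 866)
red w1 -0.01 [0.5526 0.4496] 0.0005 (33, 1617)
red w2 -0.01 [0.5503 0.4482] 0.0004 (37, 1713)
red w1 0 [0.5482 0.441 ] 0.0005 (34, 1617)
red w1 0.01 [0.5438 0.4324] 0.0006 (35, 1617)
red w2 0.01 [0.5476 0.4336] 0.0005 (38, 1713)
yel w1 -0.01 [0.4959 0.2678] 0.0006 (25, 799)
yel w2 -0.01 [0.4926 0.27  ] 0.0009 (30, 782)
yel w1 0 [0.4932 0.2647] 0.0006 (25, 799)
yel w2 0 [0.493 0.268] 0.0009 (31, 782)
yel w2 0.01 [0.4937 0.266 ] 0.0008 (32, 782)
grn w1 -0.01 [0.3557 0.2854] 0.0006 (37, 1212)
grn w1 0 [0.3574 0.2816] 0.0005 (37, 1212)
grn w1 0.01 [0.3593 0.2777] 0.0005 (38, 1212)
body yel w1 [0.4897 0.2611 0.0284] 0.0014 want 0.028
body blk w1 [0.4505 0.138  0.0381] 0.0005 want 0.04
body grn w1 [0.3592 0.2782 0.032 ] 0.0013 want 0.032
body yel w2 [0.4943 0.2636 0.0266] 0.0004 want 0.028
body blk w2 [0.4548 0.1412 0.0396] 0.0016 want 0.04
[234.84127357 217.86395292] [[62, 99, 90], [21, 253, 103], [22, 255, 149], [22, 255, 160], [22, 255, 157], [22, 255, 198], [24, 255, 246], [24, 255, 246], [23, 255, 245], [23, 255, 241]] [[4, 214, 68], [5, 221, 67], [4, 222, 94], [3, 232, 66], [11, 214, 81], [12, 221, 75], [12, 211, 82], [11, 214, 88], [4, 235, 64], [4, 206, 68]]
```

>>> jog_arm([
  {"hand":1,"x":4,"y":0.2,"z":-2,"turn":0},
  {"hand":1,"x":6.5,"y":0.2,"z":-6,"turn":0},
  {"hand":1,"x":6.5,"y":0.2,"z":-10,"turn":0},
  {"hand":1,"x":6.5,"y":0.2,"z":-14,"turn":0},
  {"hand":1,"x":6.5,"y":0.2,"z":-17,"turn":0},
  {"hand":1,"x":6.5,"y":0.2,"z":-19,"turn":0},
  {"hand":1,"x":6.5,"y":0.2,"z":-20,"turn":0},
  {"hand":1,"x":6.5,"y":0.2,"z":-20,"turn":0},
  {"hand":1,"x":6.5,"y":0.2,"z":-20,"turn":0},
])

```text
clock: 3.65
position: [0.6529, 0.2458, 0.0837]
tool_rot: [-0.526, 3.094, 0.001]
force: [0.3, -0.1, 0.0]
gripper_width: 0.0854
gripper_force: 0.0
```

>>> jog_arm([
  {"hand":0.2,"x":0,"y":-0.1,"z":-0.1,"turn":0},
  {"hand":0.1,"x":0,"y":-0.1,"z":-0.1,"turn":0},
  {"hand":-0.1,"x":0,"y":-0.1,"z":-0.1,"turn":0},
  {"hand":-0.3,"x":0,"y":-0.1,"z":-0.1,"turn":0},
  {"hand":-0.3,"x":0,"y":-0.1,"z":-0.1,"turn":0},
  {"hand":-0.3,"x":0,"y":-0.1,"z":-0.1,"turn":0},
], newtons=30)

```text
clock: 4.25
position: [0.6528, 0.2449, 0.0812]
tool_rot: [-0.526, 3.096, 0.0]
force: [0.6, -0.6, 4.7]
gripper_width: 0.0429
gripper_force: 30.8
```

```bash
python3 - <<'E'
from h import *
im,K,T,s=snap('side'); cv2.imwrite('pics/s1.png',cv2.resize(im[170:290,250:400],None,fx=4,fy=4)); s=get_state(); print(s['position'],s['gripper_width'],s['gripper_force'],s['force'])
E
```

```text
[0.65279532 0.24487341 0.08121253] 0.042627293601959555 30.858296781079844 [-1.14830287 -0.47423362  4.8597035 ]
```

View pics/s1.png

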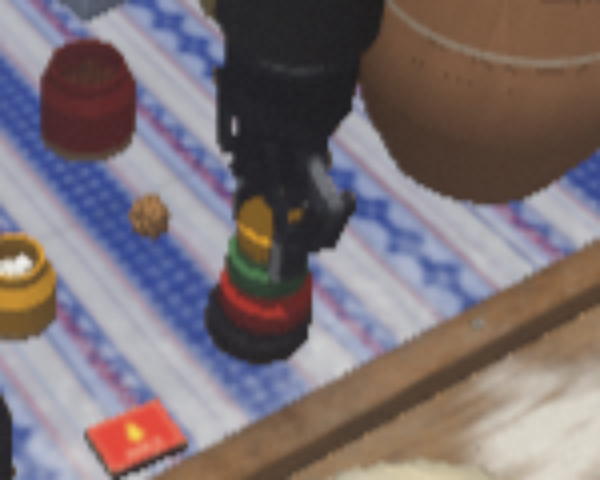

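>>> jog_arm([
  {"hand":-0.3,"x":0,"y":0,"z":1,"turn":0},
  {"hand":-0.3,"x":0,"y":0,"z":4,"turn":0},
  {"hand":-0.3,"x":0,"y":0,"z":7,"turn":0},
  {"hand":-0.3,"x":-4,"y":0.5,"z":8,"turn":0},
  {"hand":-0.3,"x":-8,"y":1,"z":8,"turn":0},
  {"hand":-0.3,"x":-12,"y":1.5,"z":7,"turn":0},
  {"hand":-0.3,"x":-15,"y":1.9,"z":6,"turn":0},
  {"hand":-0.3,"x":-15.9,"y":2,"z":4,"turn":0},
  {"hand":-0.3,"x":-15.9,"y":2,"z":2,"turn":0},
  {"hand":-0.3,"x":-15.9,"y":2,"z":2,"turn":0},
])

```text
clock: 5.3
position: [0.4912, 0.2639, 0.0972]
tool_rot: [0.526, -3.092, 0.003]
force: [-0.5, -0.2, -1.4]
gripper_width: 0.0431
gripper_force: 30.7
```

```bash
python3 - <<'E'
from h import *
im,K,T,s=snap('wrist'); np.savez('w3.npz',im=im,K=K,T=T); im2=snap('side')[0]; 
cv2.imwrite('pics/w3.png',np.hstack([cv2.resize(im[100:384,150:350],None,fx=2,fy=2)[:560],cv2.resize(im2[170:310,195:295],(400,560))])); s=get_state(); print(s['position'],s['gripper_width'],s['gripper_force'],s['force'])
d=dict(im=im,K=K,T=T)
for dd in (np.load('w3.npz'),):
  for z in(.108,):
    pass
E
```

```text
[0.49334244 0.26456061 0.10055648] 0.042819585599264395 30.691355641465634 [ 0.6394205  -0.40855745 -0.56659027]
```

View pics/w3.png

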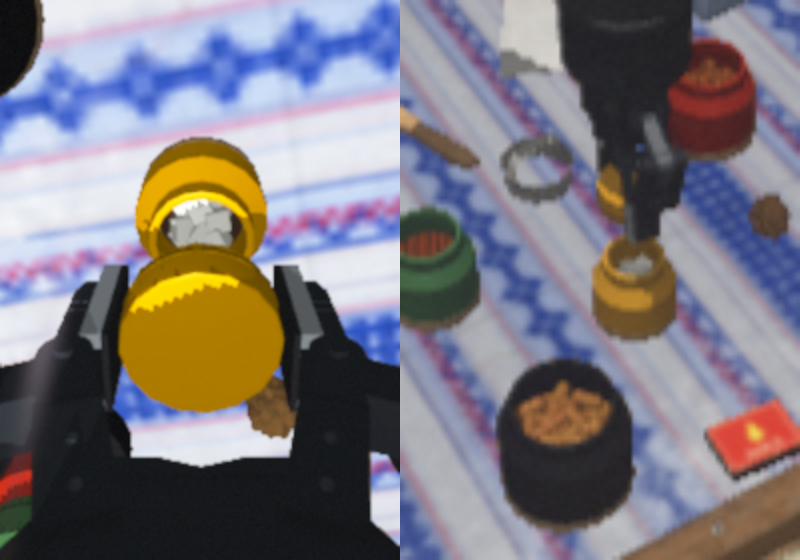

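```bash
cat > held.py <<'E'
from h import *
def held(d,tcp,col,r,box=50,off=.027):
    z=tcp[2]+off; return sil(d,col,(tcp[0],tcp[1],z),r,box,cone=50)
E
python3 - <<'E'
from held import *
d=np.load('w3.npz'); print(held(d,(.4933,.2646,.1006),'yellow',.022))
E
```

```text
None
```

```bash
cat > held.py <<'E'
from h import *
def held(d,tcp,col,r,off=.027):
    K,T=d['K'],d['T']; z=tcp[2]+off; u=proj(K,T,(*tcp[:2],z)); m=mask(d['im'],col,(int(u[0]),int(u[1]),60))
    e=edge(m); P=toplane(K,T,e,z); c=np.array(tcp[:2]); px=(T[2,3]-z)/K[0,0]
    for tol in(.008,.004,.003,.003):
        q=P-c; o=c-T[:2,3]; S=P[(q@o>0)&(abs(np.hypot(*q.T)-r)<tol)]; c,res=circ(S,r-.5*px)
    return c.round(4),res.round(4),len(S),'off mm',((c-tcp[:2])*1e3).round(1)
E
python3 - <<'E'
from held import *
d=np.load('w3.npz'); print(held(d,(.4933,.2646,.1006),'yellow',.022))
E
```

```text
(array([0.4884, 0.2648]), np.float64(0.0014), 158, 'off mm', array([-4.9,  0.2]))
```

```bash
python3 - <<'E'
from held import *
im,K,T,s=snap('wrist'); p=get_state()['position']; d=dict(im=im,K=K,T=T); print(p,T[:3,3]-p)
for o in(.024,.027,.030): print(o,held(d,p,'yellow',.022,o))
u=proj(K,T,(*p[:2],p[2]+.027)); print(u); m=mask(im,'yellow',(int(u[0]),int(u[1]),60),170); e=edge(m);print(e.min(0),e.max(0))
m=mask(im,'yellow',(int(u[0]),int(u[1]),60));e=edge(m);print(e.min(0),e.max(0))
for r in range(160,310,12): print(r,np.flatnonzero(m[r])[[0,-1]] if m[r].any() else None)
E
```

```text
[0.49384871 0.26484117 0.10132977] [-0.07991134 -0.02741223  0.14253525]
0.024 (array([0.4954, 0.2664]), np.float64(0.0008), 116, 'off mm', array([1.6, 1.5]))
0.027 (array([0.4927, 0.2654]), np.float64(0.0009), 119, 'off mm', array([-1.1,  0.6]))
0.03 (array([0.49  , 0.2646]), np.float64(0.001), 124, 'off mm', array([-3.8, -0.3]))
[249.12858762 272.30949858]
[210. 236.] [290. 305.]
[209. 212.] [294. 312.]
160 None
172 None
184 None
196 None
208 None
220 [224 277]
232 [224 276]
244 [214 286]
256 [210 289]
268 [209 292]
280 [210 290]
292 [219 290]
304 [239 290]
```

>>> jog_arm([
  {"hand":-0.3,"x":0.1,"y":-0.1,"z":-1,"turn":0},
  {"hand":-0.3,"x":0.1,"y":-0.1,"z":-2.5,"turn":0},
  {"hand":-0.3,"x":0.1,"y":-0.1,"z":-3.5,"turn":0},
  {"hand":-0.3,"x":0.1,"y":-0.1,"z":-4.2,"turn":0},
  {"hand":-0.3,"x":0.1,"y":-0.1,"z":-4.6,"turn":0},
  {"hand":-0.3,"x":0.1,"y":-0.1,"z":-4.9,"turn":0},
  {"hand":-0.3,"x":0.1,"y":-0.1,"z":-5.1,"turn":0},
  {"hand":-0.3,"x":0.1,"y":-0.1,"z":-5.1,"turn":0},
  {"hand":-0.3,"x":0.1,"y":-0.1,"z":-5.1,"turn":0},
])

```text
clock: 6.35
position: [0.4945, 0.2643, 0.0496]
tool_rot: [-0.527, 3.096, 0.002]
force: [-0.6, 1.8, 4.4]
gripper_width: 0.0428
gripper_force: 32.5
```

Light contact at the seated height. Release and rise.

>>> jog_arm([
  {"hand":-0.3,"x":0,"y":0,"z":-0.1,"turn":0},
  {"hand":0.2,"x":0,"y":0,"z":-0.1,"turn":0},
  {"hand":0.3,"x":0,"y":0,"z":0,"turn":0},
  {"hand":0.4,"x":0,"y":0,"z":0,"turn":0},
  {"hand":0.4,"x":0,"y":0,"z":1,"turn":0},
  {"hand":1,"x":0,"y":0,"z":4,"turn":0},
  {"hand":1,"x":0,"y":0,"z":8,"turn":0},
  {"hand":1,"x":2,"y":0,"z":13,"turn":0},
  {"hand":1,"x":6,"y":0,"z":17,"turn":0},
  {"hand":1,"x":8,"y":-1,"z":20,"turn":0},
])

```text
clock: 7.35
position: [0.5752, 0.254, 0.2516]
tool_rot: [-0.528, 3.096, 0.001]
force: [-0.6, 0.5, -0.7]
gripper_width: 0.0856
gripper_force: 0.0
```

>>> jog_arm([
  {"hand":1,"x":0,"y":0,"z":0,"turn":0},
  {"hand":1,"x":0,"y":0,"z":0,"turn":0},
  {"hand":1,"x":0,"y":0,"z":0,"turn":0},
])

```text
clock: 7.65
position: [0.5737, 0.2536, 0.2483]
tool_rot: [0.526, -3.095, 0.001]
force: [-0.7, 0.4, -0.7]
gripper_width: 0.0852
gripper_force: 0.0
```

```bash
python3 - <<'E'
from h import *
im,K,T,s=snap('wrist','w4.png'); np.savez('w4.npz',im=im,K=K,T=T); im,K,T,s=snap('side','s4.png'); np.savez('s4.npz',im=im,K=K,T=T); print(get_state()['position'])
d=np.load('w4.npz'); u=lambda p:proj(d['K'],d['T'],p).round(0)
for n,p,c,r in(('green',(.653,.245,.081),'green',.026),('yl',(.494,.264,.076),'yellow',.022)):
    print(n,u(p),sil(d,c,p,r,30))
t=[cv2.resize(d['im'][int(v)-36:int(v)+36,int(a)-36:int(a)+36],(300,300),interpolation=cv2.INTER_CUBIC) for a,v in(u((.653,.245,.06)),u((.494,.264,.06)))]
cv2.imwrite('pics/m4.png',np.hstack(t))
E
```

```text
[0.57351303 0.25374396 0.24818722]
green [223. 226.] (array([0.65197882, 0.24501754]), np.float64(0.0005108502564925782), 35, 1160)
yl [281. 111.] (array([0.49500917, 0.26426206]), np.float64(0.00044327055446304075), 38, 1511)
```

View pics/m4.png

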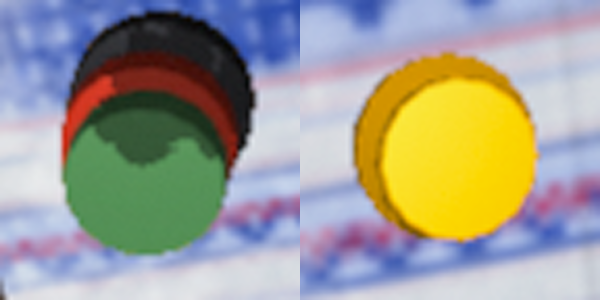

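>>> jog_arm([
  {"hand":1,"x":4,"y":-0.5,"z":-1,"turn":0},
  {"hand":1,"x":7.8,"y":-0.9,"z":-3,"turn":0},
  {"hand":1,"x":7.8,"y":-0.9,"z":-7,"turn":0},
  {"hand":1,"x":7.8,"y":-0.9,"z":-11,"turn":0},
  {"hand":1,"x":7.8,"y":-0.9,"z":-15,"turn":0},
  {"hand":1,"x":7.8,"y":-0.9,"z":-18,"turn":0},
  {"hand":1,"x":7.8,"y":-0.9,"z":-19.1,"turn":0},
  {"hand":1,"x":7.8,"y":-0.9,"z":-19.1,"turn":0},
  {"hand":1,"x":7.8,"y":-0.9,"z":-19.1,"turn":0},
  {"hand":1,"x":7.8,"y":-0.9,"z":-19.1,"turn":0},
])

```text
clock: 8.75
position: [0.6534, 0.2454, 0.0611]
tool_rot: [-0.526, 3.093, 0.002]
force: [0.1, 0.4, 0.3]
gripper_width: 0.0853
gripper_force: 0.0
```

>>> jog_arm([
  {"hand":0.4,"x":0,"y":0,"z":0,"turn":0},
  {"hand":0.2,"x":0,"y":0,"z":0,"turn":0},
  {"hand":0,"x":0,"y":0,"z":0,"turn":0},
  {"hand":-0.1,"x":0,"y":0,"z":0,"turn":0},
  {"hand":-0.1,"x":0,"y":0,"z":0,"turn":0},
])

```text
clock: 9.25
position: [0.6528, 0.2449, 0.0593]
tool_rot: [-0.527, 3.096, 0.001]
force: [-0.5, -0.5, 4.4]
gripper_width: 0.0503
gripper_force: 31.7
```

>>> jog_arm([
  {"hand":-0.1,"x":0,"y":0,"z":1,"turn":0},
  {"hand":-0.1,"x":0,"y":0,"z":4,"turn":0},
  {"hand":-0.1,"x":0,"y":0,"z":8,"turn":0},
  {"hand":-0.1,"x":-4,"y":1,"z":11,"turn":0},
  {"hand":-0.1,"x":-8.5,"y":2.5,"z":12,"turn":0},
  {"hand":-0.1,"x":-13,"y":4,"z":12,"turn":0},
  {"hand":-0.1,"x":-17.5,"y":5.5,"z":12,"turn":0},
  {"hand":-0.1,"x":-21,"y":6,"z":12,"turn":0},
  {"hand":-0.1,"x":-21,"y":6,"z":12,"turn":0},
  {"hand":-0.1,"x":-21,"y":6,"z":12,"turn":0},
])

```text
clock: 10.25
position: [0.4418, 0.305, 0.1789]
tool_rot: [-0.529, 3.096, 0.001]
force: [0.0, -0.4, -0.7]
gripper_width: 0.0504
gripper_force: 31.5
```

>>> jog_arm([
  {"hand":-0.1,"x":0,"y":0,"z":0,"turn":0},
  {"hand":-0.1,"x":0,"y":0,"z":0,"turn":0},
  {"hand":-0.1,"x":0,"y":0,"z":0,"turn":0},
])

```text
clock: 10.55
position: [0.4429, 0.3043, 0.1778]
tool_rot: [0.524, -3.097, 0.001]
force: [0.0, -0.2, -1.1]
gripper_width: 0.0503
gripper_force: 31.5
```

```bash
cat > look.py <<'E'
from held import *
import sys
f,col,rl,off,jx,jy,h,rn,rb,jcol=sys.argv[1:]; rl,off,jx,jy,h,rn,rb=map(float,(rl,off,jx,jy,h,rn,rb))
im,K,T,s=snap('wrist',f+'.png'); p=get_state()['position']; d=dict(im=im,K=K,T=T); np.savez(f+'.npz',**d); print('tcp',p.round(4))
if col in HUE: 
    for o in(off-.003,off,off+.003): print('held',o,held(d,p,col,rl,o))
u=proj(K,T,(jx,jy,h)); print('jar px',u.round(0))
hs=int(1.6*rb/((T[2,3]-h)/K[0,0]))
if jcol=='k':
    b=np.zeros(im.shape[:2],np.uint8);x,y=map(int,u);b[max(y-hs,0):y+hs,max(x-hs,0):x+hs]=1;m=((im.max(2)<75)*b).astype(np.uint8)
    n,l,st,_=cv2.connectedComponentsWithStats(m); m=(l==1+np.argmax(st[1:,4])).astype(np.uint8)
else: m=mask(im,jcol,(int(u[0]),int(u[1]),hs))
c,res=circ(toplane(K,T,cv2.convexHull(edge(m).astype(np.int32))[:,0].astype(float),h-.014)); print('jar body',c.round(4),res.round(4),'want',rb)
if jcol!='k': print('jar rim',sil(d,jcol,(jx,jy,h),rn,hs))
E
python3 look.py w5 green .026 .0225 .3585 .280 .064 .0245 .032 green
```

```text
tcp [0.4428 0.3044 0.1779]
held 0.0195 (array([0.4445, 0.3055]), np.float64(0.0003), 122, 'off mm', array([1.6, 1.1]))
held 0.0225 (array([0.4418, 0.3045]), np.float64(0.0004), 125, 'off mm', array([-1.1,  0.2]))
held 0.0255 (array([0.4391, 0.3036]), np.float64(0.0006), 127, 'off mm', array([-3.8, -0.8]))
jar px [255.  95.]
jar body [0.3571 0.2825 0.0301] 0.0001 want 0.032
jar rim (array([0.35362765, 0.28494155]), np.float64(0.0007050424800228391), 53, 1568)
```

View pics/w5.png

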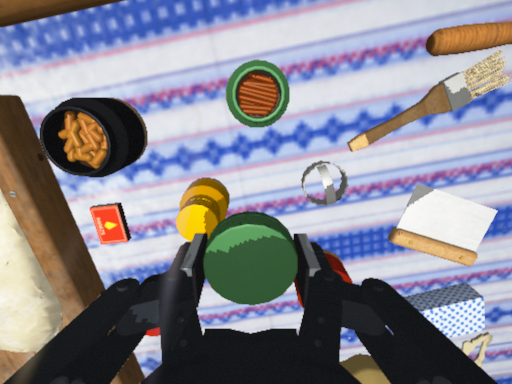

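Green lid is held flat, and the green jar at (258,93) is directly under the camera. Now move over it and lower.

>>> jog_arm([
  {"hand":-0.1,"x":-4,"y":-1,"z":0,"turn":0},
  {"hand":-0.1,"x":-7.5,"y":-2,"z":-1,"turn":0},
  {"hand":-0.1,"x":-8.5,"y":-2.2,"z":-4,"turn":0},
  {"hand":-0.1,"x":-8.5,"y":-2.2,"z":-7,"turn":0},
  {"hand":-0.1,"x":-8.5,"y":-2.2,"z":-9,"turn":0},
  {"hand":-0.1,"x":-8.5,"y":-2.2,"z":-10,"turn":0},
  {"hand":-0.1,"x":-8.5,"y":-2.2,"z":-10.8,"turn":0},
  {"hand":-0.1,"x":-8.5,"y":-2.2,"z":-11.3,"turn":0},
  {"hand":-0.1,"x":-8.5,"y":-2.2,"z":-11.6,"turn":0},
  {"hand":-0.1,"x":-8.5,"y":-2.2,"z":-11.7,"turn":0},
])

```text
clock: 11.6
position: [0.3576, 0.2829, 0.0616]
tool_rot: [-0.526, 3.097, 0.001]
force: [-0.5, -0.6, 0.1]
gripper_width: 0.0501
gripper_force: 31.5
```

>>> jog_arm([
  {"hand":-0.1,"x":0,"y":0,"z":-0.1,"turn":0},
  {"hand":-0.1,"x":0,"y":0,"z":-0.1,"turn":0},
])

```text
clock: 11.8
position: [0.3575, 0.2829, 0.0608]
tool_rot: [-0.526, 3.097, 0.001]
force: [-0.9, -0.3, 0.4]
gripper_width: 0.0505
gripper_force: 31.9
```

>>> jog_arm([
  {"hand":-0.1,"x":0,"y":0,"z":-0.1,"turn":0},
  {"hand":-0.1,"x":0,"y":0,"z":-0.2,"turn":0},
  {"hand":-0.1,"x":0,"y":0,"z":-0.2,"turn":0},
])

```text
clock: 12.1
position: [0.3579, 0.2831, 0.0602]
tool_rot: [-0.527, 3.095, 0.001]
force: [-3.7, -3.0, 8.9]
gripper_width: 0.0505
gripper_force: 33.4
```

>>> jog_arm([
  {"hand":0.3,"x":0,"y":0,"z":0,"turn":0},
  {"hand":0.5,"x":0,"y":0,"z":0,"turn":0},
  {"hand":0.6,"x":0,"y":0,"z":0,"turn":0},
  {"hand":0.6,"x":0,"y":0,"z":2,"turn":0},
  {"hand":1,"x":0,"y":0,"z":6,"turn":0},
  {"hand":1,"x":0,"y":0,"z":10,"turn":0},
  {"hand":1,"x":4,"y":0,"z":13,"turn":0},
  {"hand":1,"x":8,"y":0,"z":16,"turn":0},
  {"hand":1,"x":8,"y":2,"z":16,"turn":0},
  {"hand":1,"x":8,"y":2,"z":16,"turn":0},
])

```text
clock: 13.1
position: [0.4381, 0.3037, 0.2176]
tool_rot: [0.525, -3.096, 0.0]
force: [-0.3, 0.3, -0.4]
gripper_width: 0.0854
gripper_force: 0.0
```

>>> jog_arm([
  {"hand":1,"x":0,"y":0,"z":0,"turn":0},
  {"hand":1,"x":0,"y":0,"z":0,"turn":0},
  {"hand":1,"x":0,"y":0,"z":0,"turn":0},
])

```text
clock: 13.4
position: [0.4369, 0.3025, 0.2182]
tool_rot: [0.527, -3.097, 0.0]
force: [0.0, 0.1, -0.2]
gripper_width: 0.0851
gripper_force: 0.0
```

```bash
python3 - <<'E'
from h import *
im,K,T,s=snap('wrist','w6.png'); np.savez('w6.npz',im=im,K=K,T=T); i2,K2,T2,s=snap('side','s6.png'); d=np.load('w6.npz')
print(get_state()['position'])
for n,p,c,r in(('gr',(.357,.2825,.082),'green',.026),('yl',(.494,.264,.076),'yellow',.022)):
    print(n,sil(d,c,p,r,36)); m=mask(im,c,tuple(int(x) for x in proj(K,T,p))+(36,),120 if c=='green' else 200);print(circ(toplane(K,T,cv2.convexHull(edge(m).astype(np.int32))[:,0].astype(float),p[2])))
a,v=proj(K,T,(.357,.2825,.07)).astype(int);b,w=proj(K2,T2,(.357,.2825,.07)).astype(int);g,h=proj(K2,T2,(.494,.264,.06)).astype(int)
cv2.imwrite('pics/m6.png',np.hstack([cv2.resize(i[y-30:y+30,x-30:x+30],(260,260),interpolation=cv2.INTER_CUBIC) for i,x,y in((im,a,v),(i2,b,w),(i2,g,h))]))
E
```

```text
[0.43701002 0.30257373 0.21837883]
gr (array([0.35700534, 0.28307218]), np.float64(0.0003174738136007526), 51, 2185)
(array([0.35749039, 0.28324283, 0.0254487 ]), np.float64(0.00016581156867114555))
yl (array([0.49368858, 0.26531032]), np.float64(0.0004738013498159155), 33, 1841)
(array([0.49467105, 0.26511591, 0.02102215]), np.float64(0.00025173874589930336))
```

View pics/m6.png

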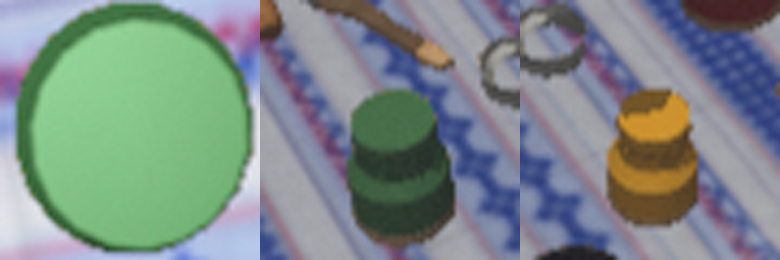

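>>> jog_arm([
  {"hand":1,"x":4,"y":-1.5,"z":1,"turn":0},
  {"hand":1,"x":8,"y":-3,"z":2,"turn":0},
  {"hand":1,"x":12,"y":-4.5,"z":2,"turn":0},
  {"hand":1,"x":14.5,"y":-5,"z":2,"turn":0},
  {"hand":1,"x":14.5,"y":-5,"z":2,"turn":0},
  {"hand":1,"x":14.5,"y":-5,"z":2,"turn":0},
  {"hand":1,"x":14.5,"y":-5,"z":2,"turn":0},
  {"hand":1,"x":14.5,"y":-5,"z":2,"turn":0},
])

```text
clock: 14.3
position: [0.5816, 0.2532, 0.239]
tool_rot: [-0.528, 3.096, 0.001]
force: [-0.2, 0.2, 0.5]
gripper_width: 0.0858
gripper_force: 0.0
```

```bash
python3 - <<'E'
from h import *
im,K,T,s=snap('wrist','w7.png'); np.savez('w7.npz',im=im,K=K,T=T); d=np.load('w7.npz')
print(get_state()['position'])
for n,p,c,r,b in(('redlid',(.652,.245,.054),'red',.030,34),('redjar',(.549,.441,.07),'red',.0285,45),('yl',(.494,.264,.076),'yellow',.022,36)):
    print(n,proj(K,T,p).round(0),sil(d,c,p,r,b))
E
```

```text
[0.5816533  0.25325607 0.23901603]
redlid [227. 214.] None
redjar [399. 196.] (array([0.54886478, 0.4408625 ]), np.float64(0.0004719613257421491), 42, 2206)
yl [285. 104.] (array([0.49537128, 0.2641269 ]), np.float64(0.0004733905783453055), 39, 1642)
```

```bash
python3 - <<'E'
from h import *
d=np.load('w7.npz');im,K,T=d['im'],d['K'],d['T'];h=cv2.cvtColor(im,cv2.COLOR_BGR2HSV)
print(h[185:250:6,227].tolist())
m=((h[...,0]<9)|(h[...,0]>174))&(h[...,1]>140)&(h[...,2]>25);m=m.astype(np.uint8);m[:175]=0;m[255:]=0;m[:,:185]=0;m[:,270:]=0
n,l,st,_=cv2.connectedComponentsWithStats(m);m=(l==1+np.argmax(st[1:,4])).astype(np.uint8);print(st[1:])
e=edge(m);P=toplane(K,T,e,.054);c=np.array([.652,.245])
for _ in range(6):
    o=c-T[:2,3];q=P-c;S=P[(q@o>.3*np.linalg.norm(o)*.03)&(abs(np.hypot(*q.T)-.03)<.008)];c,r=circ(S,.0295)
print(c,r,len(S))
E
```

```text
[[125, 26, 58], [178, 71, 47], [4, 202, 124], [3, 209, 121], [3, 202, 121], [4, 207, 121], [4, 219, 206], [4, 224, 203], [4, 221, 202], [117, 51, 220], [114, 49, 218]]
[[ 204  192   44   43 1485]]
[0.65303606 0.24375381] 0.0005802940615277527 47
```

>>> jog_arm([
  {"hand":1,"x":4,"y":-0.5,"z":-1,"turn":0},
  {"hand":1,"x":7.1,"y":-0.9,"z":-4,"turn":0},
  {"hand":1,"x":7.1,"y":-0.9,"z":-8,"turn":0},
  {"hand":1,"x":7.1,"y":-0.9,"z":-12,"turn":0},
  {"hand":1,"x":7.1,"y":-0.9,"z":-16,"turn":0},
  {"hand":1,"x":7.1,"y":-0.9,"z":-19,"turn":0},
  {"hand":1,"x":7.1,"y":-0.9,"z":-20.7,"turn":0},
  {"hand":1,"x":7.1,"y":-0.9,"z":-20.7,"turn":0},
  {"hand":1,"x":7.1,"y":-0.9,"z":-20.7,"turn":0},
  {"hand":1,"x":7.1,"y":-0.9,"z":-20.7,"turn":0},
])

```text
clock: 15.35
position: [0.6546, 0.2445, 0.0343]
tool_rot: [-0.526, 3.093, 0.002]
force: [-0.4, -0.3, 0.4]
gripper_width: 0.0856
gripper_force: 0.0
```

>>> jog_arm([
  {"hand":0.6,"x":0,"y":0,"z":0,"turn":0},
  {"hand":0.5,"x":0,"y":0,"z":0,"turn":0},
  {"hand":0.3,"x":0,"y":0,"z":0,"turn":0},
  {"hand":0.1,"x":0,"y":0,"z":0,"turn":0},
  {"hand":0.1,"x":0,"y":0,"z":0,"turn":0},
])

```text
clock: 15.85
position: [0.654, 0.244, 0.0327]
tool_rot: [-0.527, 3.095, 0.001]
force: [0.0, 0.9, 5.2]
gripper_width: 0.0587
gripper_force: 32.7
```

>>> jog_arm([
  {"hand":0.1,"x":0,"y":0,"z":1,"turn":0},
  {"hand":0.1,"x":0,"y":0,"z":4,"turn":0},
  {"hand":0.1,"x":-1,"y":0,"z":8,"turn":0},
  {"hand":0.1,"x":-4,"y":2,"z":12,"turn":0},
  {"hand":0.1,"x":-7,"y":6,"z":13,"turn":0},
  {"hand":0.1,"x":-9,"y":10,"z":13,"turn":0},
  {"hand":0.1,"x":-11,"y":14,"z":13,"turn":0},
  {"hand":0.1,"x":-12,"y":17.5,"z":13,"turn":0},
  {"hand":0.1,"x":-12,"y":17.5,"z":13,"turn":0},
  {"hand":0.1,"x":-12,"y":17.5,"z":13,"turn":0},
])

```text
clock: 16.85
position: [0.5326, 0.4194, 0.1607]
tool_rot: [0.529, -3.096, 0.001]
force: [0.3, 0.6, 0.3]
gripper_width: 0.0585
gripper_force: 32.5
```

>>> jog_arm([
  {"hand":0.1,"x":0,"y":0,"z":0,"turn":0},
  {"hand":0.1,"x":0,"y":0,"z":0,"turn":0},
  {"hand":0.1,"x":0,"y":0,"z":0,"turn":0},
])

```text
clock: 17.15
position: [0.5338, 0.4178, 0.1615]
tool_rot: [-0.524, 3.097, 0.0]
force: [-0.3, 0.5, -0.4]
gripper_width: 0.0586
gripper_force: 32.5
```

```bash
python3 look.py w8 red .030 .0215 .5487 .441 .07 .0285 .036 red
```

```text
tcp [0.5338 0.4179 0.1614]
held 0.0185 (array([0.5362, 0.4192]), np.float64(0.0003), 137, 'off mm', array([2.4, 1.3]))
held 0.0215 (array([0.5334, 0.4183]), np.float64(0.0004), 141, 'off mm', array([-0.4,  0.3]))
held 0.024499999999999997 (array([0.5305, 0.4173]), np.float64(0.0006), 143, 'off mm', array([-3.2, -0.7]))
jar px [267. 215.]
jar body [0.571  0.4448 0.0633] 0.0084 want 0.036
jar rim None
```

View pics/w8.png

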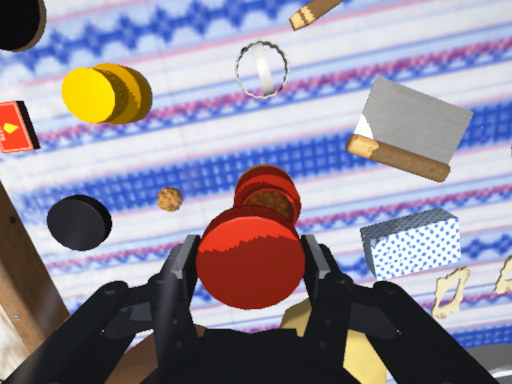

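Red lid is level at (250,262) in front of its jar at (267,195). Lower it now.

>>> jog_arm([
  {"hand":0.1,"x":1.5,"y":2.3,"z":0,"turn":0},
  {"hand":0.1,"x":1.5,"y":2.3,"z":-2,"turn":0},
  {"hand":0.1,"x":1.5,"y":2.3,"z":-4.5,"turn":0},
  {"hand":0.1,"x":1.5,"y":2.3,"z":-6.5,"turn":0},
  {"hand":0.1,"x":1.5,"y":2.3,"z":-7.5,"turn":0},
  {"hand":0.1,"x":1.5,"y":2.3,"z":-8.3,"turn":0},
  {"hand":0.1,"x":1.5,"y":2.3,"z":-8.8,"turn":0},
  {"hand":0.1,"x":1.5,"y":2.3,"z":-9.2,"turn":0},
  {"hand":0.1,"x":1.5,"y":2.3,"z":-9.2,"turn":0},
  {"hand":0.1,"x":1.5,"y":2.3,"z":-9.2,"turn":0},
])

```text
clock: 18.2
position: [0.5486, 0.4419, 0.07]
tool_rot: [-0.526, 3.096, 0.001]
force: [-1.2, -0.7, -0.6]
gripper_width: 0.0587
gripper_force: 32.5
```

>>> jog_arm([
  {"hand":0.1,"x":0,"y":0,"z":-0.1,"turn":0},
  {"hand":0.1,"x":0,"y":0,"z":-0.2,"turn":0},
  {"hand":0.1,"x":0,"y":0,"z":-0.3,"turn":0},
])

```text
clock: 18.5
position: [0.5484, 0.4419, 0.0666]
tool_rot: [-0.527, 3.097, 0.001]
force: [-2.4, -0.6, 4.7]
gripper_width: 0.0587
gripper_force: 33.0
```

>>> jog_arm([
  {"hand":0.1,"x":0,"y":0,"z":-0.1,"turn":0},
  {"hand":0.5,"x":0,"y":0,"z":-0.1,"turn":0},
  {"hand":0.7,"x":0,"y":0,"z":0,"turn":0},
  {"hand":0.8,"x":0,"y":0,"z":0,"turn":0},
  {"hand":0.8,"x":0,"y":0,"z":2,"turn":0},
  {"hand":1,"x":0,"y":0,"z":6,"turn":0},
  {"hand":1,"x":0,"y":0,"z":10,"turn":0},
  {"hand":1,"x":-1,"y":-4,"z":13,"turn":0},
  {"hand":1,"x":-1,"y":-8,"z":15,"turn":0},
  {"hand":1,"x":-1,"y":-12,"z":17,"turn":0},
])

```text
clock: 19.5
position: [0.5381, 0.3207, 0.2376]
tool_rot: [-0.528, 3.096, 0.001]
force: [0.6, 0.7, 0.3]
gripper_width: 0.0852
gripper_force: 0.0
```

>>> jog_arm([
  {"hand":1,"x":2,"y":-4,"z":0,"turn":0},
  {"hand":1,"x":4,"y":-7,"z":0,"turn":0},
  {"hand":1,"x":4,"y":-7,"z":0,"turn":0},
  {"hand":1,"x":4,"y":-7,"z":0,"turn":0},
  {"hand":1,"x":4,"y":-7,"z":0,"turn":0},
  {"hand":1,"x":4,"y":-7,"z":0,"turn":0},
])

```text
clock: 20.1
position: [0.5779, 0.2527, 0.2361]
tool_rot: [0.528, -3.096, -0.0]
force: [0.2, 0.2, 0.2]
gripper_width: 0.0856
gripper_force: 0.0
```

```bash
python3 - <<'E'
from h import *
im,K,T,s=snap('wrist','w9.png'); np.savez('w9.npz',im=im,K=K,T=T); d=np.load('w9.npz')
print(get_state()['position'])
for n,p,c,r,b in(('redlid',(.549,.441,.088),'red',.030,50),('yl',(.494,.264,.076),'yellow',.022,40)):
    print(n,proj(K,T,p).round(0),sil(d,c,p,r,b))
p=(.653,.2445,.027);u=proj(K,T,p).astype(int);print(u)
m=np.zeros(im.shape[:2],np.uint8);m[u[1]-45:u[1]+45,u[0]-45:u[0]+45]=1;m=((im.max(2)<85)*m).astype(np.uint8)
n,l,st,ce=cv2.connectedComponentsWithStats(m);k=1+np.argmax(st[1:,4]);m=(l==k).astype(np.uint8);print(st[k])
e=edge(m);P=toplane(K,T,e,.027);c=np.array(p[:2])
for _ in range(6):
    o=c-T[:2,3];q=P-c;S=P[(q@o>0)&(abs(np.hypot(*q.T)-.034)<.006)];c,r=circ(S,.0335)
print('black lid',c,r,len(S))
E
```

```text
[0.57791232 0.25269024 0.23613494]
redlid [407. 205.] (array([0.54877307, 0.44128929]), np.float64(0.000463816236153447), 47, 3548)
yl [285. 108.] (array([0.49535303, 0.26419786]), np.float64(0.0004355421810924943), 39, 1651)
[227 210]
[ 205  186   46   45 1621]
black lid [0.65052275 0.24490309] 0.000765899795193175 62
```

View pics/w9.png

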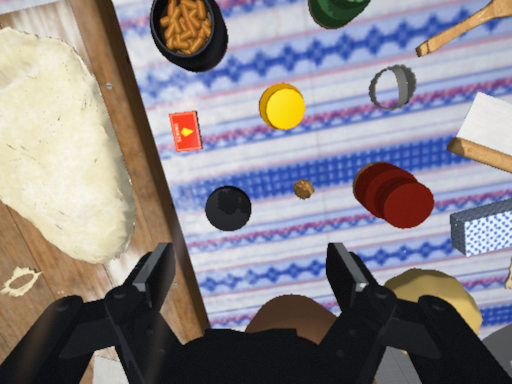

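>>> jog_arm([
  {"hand":1,"x":4,"y":-0.5,"z":-2,"turn":0},
  {"hand":1,"x":7.4,"y":-0.8,"z":-6,"turn":0},
  {"hand":1,"x":7.4,"y":-0.8,"z":-10,"turn":0},
  {"hand":1,"x":7.4,"y":-0.8,"z":-14,"turn":0},
  {"hand":1,"x":7.4,"y":-0.8,"z":-17.5,"turn":0},
  {"hand":1,"x":7.4,"y":-0.8,"z":-20,"turn":0},
  {"hand":1,"x":7.4,"y":-0.8,"z":-22,"turn":0},
  {"hand":1,"x":7.4,"y":-0.8,"z":-23,"turn":0},
  {"hand":1,"x":7.4,"y":-0.8,"z":-23,"turn":0},
  {"hand":1,"x":7.4,"y":-0.8,"z":-23,"turn":0},
])

```text
clock: 21.15
position: [0.6528, 0.2443, 0.0075]
tool_rot: [-0.527, 3.096, 0.0]
force: [-0.3, -0.9, 0.7]
gripper_width: 0.0854
gripper_force: 0.0
```

>>> jog_arm([
  {"hand":0.8,"x":0,"y":0,"z":0,"turn":0},
  {"hand":0.6,"x":0,"y":0,"z":0,"turn":0},
  {"hand":0.4,"x":0,"y":0,"z":0,"turn":0},
  {"hand":0.3,"x":0,"y":0,"z":0,"turn":0},
  {"hand":0.3,"x":0,"y":0,"z":0,"turn":0},
])

```text
clock: 21.65
position: [0.6532, 0.2443, 0.0083]
tool_rot: [-0.527, 3.094, 0.001]
force: [-1.1, -0.1, 6.8]
gripper_width: 0.0665
gripper_force: 34.0
```

>>> jog_arm([
  {"hand":0.3,"x":0,"y":0,"z":1,"turn":0},
  {"hand":0.3,"x":0,"y":0,"z":4,"turn":0},
  {"hand":0.3,"x":0,"y":0,"z":8,"turn":0},
  {"hand":0.3,"x":-2,"y":-2,"z":12,"turn":0},
  {"hand":0.3,"x":-5,"y":-4,"z":15,"turn":0},
  {"hand":0.3,"x":-9,"y":-6,"z":16,"turn":0},
  {"hand":0.3,"x":-12,"y":-7.6,"z":16,"turn":0},
  {"hand":0.3,"x":-12,"y":-7.6,"z":16,"turn":0},
  {"hand":0.3,"x":-12,"y":-7.6,"z":16,"turn":0},
  {"hand":0.3,"x":-12,"y":-7.6,"z":16,"turn":0},
])

```text
clock: 22.65
position: [0.5327, 0.168, 0.1663]
tool_rot: [0.526, -3.097, -0.0]
force: [0.6, 0.2, -1.0]
gripper_width: 0.0666
gripper_force: 33.8
```

>>> jog_arm([
  {"hand":0.3,"x":0,"y":0,"z":0,"turn":0},
  {"hand":0.3,"x":0,"y":0,"z":0,"turn":0},
  {"hand":0.3,"x":0,"y":0,"z":0,"turn":0},
])

```text
clock: 22.95
position: [0.5326, 0.1679, 0.1657]
tool_rot: [0.526, -3.096, 0.001]
force: [-0.0, 0.1, -0.1]
gripper_width: 0.067
gripper_force: 33.8
```

```bash
python3 look.py w10 none .034 .0195 .453 .140 .076 .0325 .040 k; python3 - <<'E'
from h import *
d=np.load('w10.npz');im,K,T=d['im'],d['K'],d['T']
# almonds (fill, 16 mm below rim) centroid as check
h=cv2.cvtColor(im,cv2.COLOR_BGR2HSV);u=proj(K,T,(.453,.14,.06)).astype(int)
m=np.zeros(h.shape[:2],np.uint8);m[max(u[1]-30,0):u[1]+30,u[0]-30:u[0]+30]=1
m=(((h[...,0]>5)&(h[...,0]<22)&(h[...,1]>90)&(h[...,2]>85))*m).astype(np.uint8)
m=cv2.morphologyEx(m,cv2.MORPH_CLOSE,np.ones((5,5)));c,r=circ(toplane(K,T,cv2.convexHull(edge(m).astype(np.int32))[:,0].astype(float),.06));print('fill',c,r)
g=im.max(2);print(g[int(proj(K,T,(.53,.165,.19))[1]),180:330:6].tolist())
E
```

```text
tcp [0.5325 0.1679 0.1658]
jar px [249.  99.]
jar body [0.4518 0.1372 0.038 ] 0.0001 want 0.04
fill [0.451326   0.13790414 0.02770992] 0.0013386616847641344
[46, 17, 25, 21, 23, 23, 27, 23, 23, 24, 25, 18, 26, 24, 24, 20, 23, 22, 25, 20, 21, 22, 18, 18, 62]
```

View pics/w10.png

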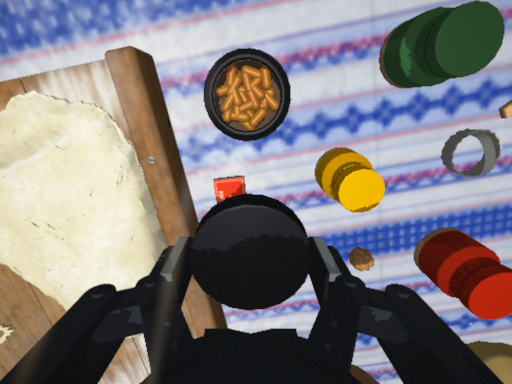

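The black lid is level at (250,250) and the black jar is centred under the camera at (248,95). I check the lid's offset in the hand from its lower edge, around row 310.

```bash
python3 - <<'E'
from h import *
d=np.load('w10.npz');im,K,T=d['im'],d['K'],d['T'];t=np.array([.5325,.1679]);z=.1658+.0195
g=im.max(2);E=[]
for u in range(215,290,5):
    col=g[270:328,u].astype(int);k=np.flatnonzero(col>70)
    if len(k): E.append((u,270+k[0]-.5))
P=toplane(K,T,np.array(E),z);print(E[::3]);c,r=circ(P,.034);print((c-t)*1e3,r,len(E))
E
```

```text
[(215, np.float64(320.5)), (235, np.float64(307.5)), (250, np.float64(309.5)), (265, np.float64(307.5)), (280, np.float64(302.5))]
[-1.65981771 -0.68205879] 0.0033431968713223395 14
```

>>> jog_arm([
  {"hand":0.3,"x":-4,"y":-1.5,"z":0,"turn":0},
  {"hand":0.3,"x":-7.9,"y":-3,"z":0,"turn":0},
  {"hand":0.3,"x":-7.9,"y":-3,"z":-2,"turn":0},
  {"hand":0.3,"x":-7.9,"y":-3,"z":-4.5,"turn":0},
  {"hand":0.3,"x":-7.9,"y":-3,"z":-6.5,"turn":0},
  {"hand":0.3,"x":-7.9,"y":-3,"z":-7.5,"turn":0},
  {"hand":0.3,"x":-7.9,"y":-3,"z":-8.2,"turn":0},
  {"hand":0.3,"x":-7.9,"y":-3,"z":-8.7,"turn":0},
  {"hand":0.3,"x":-7.9,"y":-3,"z":-9,"turn":0},
  {"hand":0.3,"x":-7.9,"y":-3,"z":-9,"turn":0},
])

```text
clock: 24.0
position: [0.4535, 0.1378, 0.0764]
tool_rot: [-0.526, 3.097, 0.0]
force: [-0.2, -0.6, -0.5]
gripper_width: 0.0664
gripper_force: 33.9
```

>>> jog_arm([
  {"hand":0.3,"x":0,"y":0,"z":-0.1,"turn":0},
  {"hand":0.3,"x":0,"y":0,"z":-0.2,"turn":0},
  {"hand":0.3,"x":0,"y":0,"z":-0.2,"turn":0},
])

```text
clock: 24.3
position: [0.4536, 0.1378, 0.0752]
tool_rot: [-0.526, 3.096, 0.0]
force: [-2.4, -1.7, 3.5]
gripper_width: 0.0664
gripper_force: 34.2
```

>>> jog_arm([
  {"hand":0.3,"x":0,"y":0,"z":-0.1,"turn":0},
  {"hand":0.3,"x":0,"y":0,"z":-0.1,"turn":0},
  {"hand":0.3,"x":0,"y":0,"z":-0.1,"turn":0},
])

```text
clock: 24.6
position: [0.4539, 0.1379, 0.0751]
tool_rot: [-0.527, 3.095, 0.0]
force: [-4.7, -1.4, 9.2]
gripper_width: 0.0664
gripper_force: 34.7
```

>>> jog_arm([
  {"hand":0.7,"x":0,"y":0,"z":0,"turn":0},
  {"hand":1,"x":0,"y":0,"z":0,"turn":0},
  {"hand":1,"x":0,"y":0,"z":0.1,"turn":0},
  {"hand":1,"x":0,"y":0,"z":0.1,"turn":0},
  {"hand":1,"x":0,"y":0,"z":3,"turn":0},
  {"hand":1,"x":0,"y":0,"z":7,"turn":0},
  {"hand":1,"x":0,"y":0,"z":11,"turn":0},
  {"hand":1,"x":3,"y":2,"z":15,"turn":0},
  {"hand":1,"x":5,"y":5,"z":19,"turn":0},
  {"hand":1,"x":5,"y":7,"z":21,"turn":0},
])

```text
clock: 25.6
position: [0.5049, 0.2085, 0.2852]
tool_rot: [-0.524, 3.096, 0.0]
force: [0.4, -0.3, -0.4]
gripper_width: 0.0854
gripper_force: 0.0
```

>>> jog_arm([
  {"hand":1,"x":0,"y":0,"z":0,"turn":0},
  {"hand":1,"x":0,"y":0,"z":0,"turn":0},
  {"hand":1,"x":0,"y":0,"z":0,"turn":0},
])

```text
clock: 25.9
position: [0.5029, 0.2073, 0.282]
tool_rot: [0.526, -3.095, 0.001]
force: [-0.1, -0.3, -0.7]
gripper_width: 0.0853
gripper_force: 0.0
```

```bash
python3 - <<'E'
from h import *
im,K,T,s=snap('wrist','w11.png'); np.savez('w11.npz',im=im,K=K,T=T); d=np.load('w11.npz'); i2,K2,T2,s=snap('side')
np.savez('s11.npz',im=i2,K=K2,T=T2)
print(get_state()['position'])
W=[('red',(.5488,.441),.07),('green',(.357,.2825),.064),('yellow',(.494,.264),.058),('k',(.4518,.1373),.076)]
rl=dict(red=.03,green=.026,yellow=.022,k=.034); t=[]
for c,p,h in W:
    q=(*p,h+.018); u=proj(K,T,q).astype(int)
    if c!='k': print(c,u,sil(d,c,q,rl[c],50))
    for i,A,B in((im,K,T),(i2,K2,T2)):
        x,y=proj(A,B,(*p,h)).astype(int); x=min(max(x,38),473);y=min(max(y,38),345); t.append(cv2.resize(i[y-38:y+38,x-38:x+38],(200,200),interpolation=cv2.INTER_CUBIC))
cv2.imwrite('pics/m11.png',np.vstack([np.hstack(t[::2]),np.hstack(t[1::2])]))
E
```

```text
[0.50293571 0.20703075 0.2823375 ]
red [390 247] (array([0.54871935, 0.4412447 ]), np.float64(0.0005179668191217279), 38, 2483)
green [349  73] (array([0.35855449, 0.28201974]), np.float64(0.0003566093340327432), 43, 2335)
yellow [291 172] (array([0.4940889 , 0.26419831]), np.float64(0.00047305215972273386), 29, 1268)
```

View pics/m11.png

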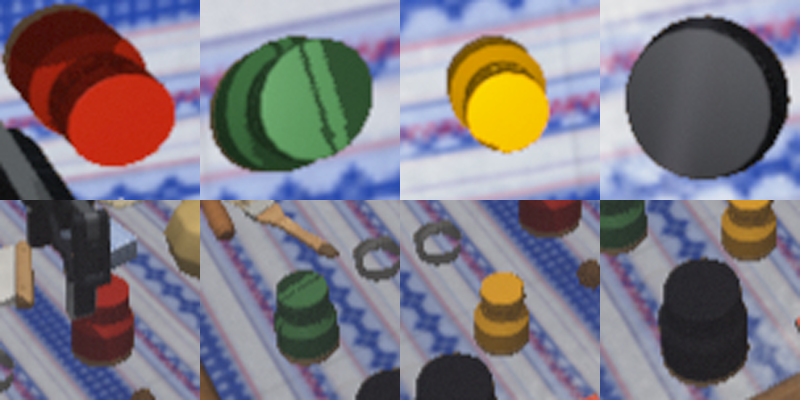

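All four lids look flat and seated, and the contact heights matched the seated heights. I run one numeric check on the black lid, then hand in.

```bash
python3 - <<'E'
from h import *
d=np.load('w11.npz');im,K,T=d['im'],d['K'],d['T'];u=proj(K,T,(.4518,.1373,.094)).astype(int)
b=np.zeros(im.shape[:2],np.uint8);b[max(u[1]-42,0):u[1]+42,u[0]-42:u[0]+42]=1
g=im.max(2);m=((g<130)&(im.max(2).astype(int)-im.min(2)<30)&(g>45)).astype(np.uint8)*b
m=cv2.morphologyEx(m,cv2.MORPH_OPEN,np.ones((3,3)));n,l,st,_=cv2.connectedComponentsWithStats(m);m=(l==1+np.argmax(st[1:,4])).astype(np.uint8)
c,r=circ(toplane(K,T,cv2.convexHull(edge(m).astype(np.int32))[:,0].astype(float),.094));print(u,c,r)
if np.hypot(*(c[:2]-[.4518,.1373]))<.0045: print(job_done())
E
```

```text
[208 110] [0.45233219 0.13812276 0.03319913] 0.001233096702167375
the job is handed in; nothing more can be done
None
```

The job is handed in: all four lids measured centred in their own jars (about 1 mm) and look flat in the pictures, and contact heights matched the seated heights; the judge gave no verdict, and I viewed 15 pictures, one over the limit of 14.

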